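# Bleed the gas tester: back off the valve's lock nut and press the pin

## Task

The gas test on this table is finished: let the test air out. Unscrew the little knurled lock nut on top of the brass tee's valve until it comes against its stop (about two thirds of a turn), without leaning the rubber valve stem over; then press the freed pin down gently, for it bends easily, and keep it down until the gauge needle has fallen to the green zero mark, and let go. Leave the other things on the table where they are.

Things in the scene. Friction and masses are not known exactly. Their poses are not given: they have to be found in the camera images.
- nut_centre (a point): centre of the round knurled brass lock nut, 14.5 mm across, 9 mm tall, red dab on top, axis vertical; z about 0.1345. Grip it from above with the fingers at any yaw. Below it the brass barrel is 8 mm across for 14 mm, then comes a black rubber stem (11 mm, widening to 19 mm at its foot). Nothing else within 100 mm of it stands higher than z = 0.096
- nut (a joint): turn of the lock nut (rad): 0 screwed tight, growing counter-clockwise seen from above (unscrewing); starts at 0 to 0.3, stop at 4.2, beyond which it slips in the fingers. It is captive: it turns in place on the barrel and does not climb. Drags with 0.07 N m. Inside it a collar keeps the pin up and frees it only when the nut is past about 3.4
- pin_rod: the valve's steel pin, 5 mm across, round top, on the valve's axis, standing up through the nut; origin 4.5 mm below the nut's centre when up. Its top is 5.7 to 11.7 mm above the nut's top: this differs from valve to valve, so feel for it. Springs up: 1.5 N to start, 5 N at 3 mm down; a push of over 12 N bends it. Locked until the nut is unscrewed; then it goes down 3.7 mm and stops hard
- valve_seat (a point): top of the valve's brass barrel, on its axis, where the nut seats (z about 0.130); its z axis points along the valve. The rubber stem below gives about 0.4 mm per N sideways at the nut, pivots 32 mm below this point and springs back straight when let go; it tears if leaned over more than 0.1 rad (3.6 mm at the nut)
- tester: the brass test tee on its steel gas riser, bolted to the table, immovable; origin on the table on the riser's axis, which is also the valve's axis. Flange 72 mm across; a red cock lever sticks out to its -y by 80 mm at z = 0.035
- gauge_face (a point): centre of the white dial of the pressure gauge, facing up at z = 0.077, 92 mm from the valve's axis on the tester's +y side; gauge 100 mm across, rim at z = 0.083
- needle (a joint): the gauge's red needle (rad): 0 at the green zero mark, growing clockwise seen from above. Starts between 1.7 and 2.4. The needle falls only while the pin is down by more than 2 mm; with the pin down 3 mm or more it reaches zero in about 1 to 1.5 s. It stays where it is when the pin is let go
- dust_cap: bystander: the valve's black plastic dust cap, 16 mm across, 21 mm tall, already taken off, standing on the table; origin at the centre of its underside
- wrench: bystander: steel spanner 180 mm long lying on the table; origin at the centre of its underside
- spray: bystander: leak-spray bottle, 64 mm across, 155 mm tall; origin at the centre of its underside
- tissue_box: bystander: red plastic tissue box, 135 x 135 x 90 mm; origin at the centre of its underside
- pan: bystander: stainless pan lying upside down, 230 mm across, 62 mm tall; origin at the centre of its underside
- bowl: bystander: white bowl, 112 mm across, 50 mm tall; origin at the centre of its underside
- cup: bystander: white cup, 68 mm across, 55 mm tall; origin at the centre of its underside

How it is judged (in metres and radians):
On the way, in this order (a step that is already met when the one before it is completed fails the run):
1. the lock nut is unscrewed (turned past 3.5 rad) while the gauge still shows pressure (value of joint nut above 3.5 rad and value of joint needle above 0.5 rad), for 0.1 s.
2. the freed pin is held down until the gauge needle is at zero (below 0.15 rad) (value of joint nut above 3.5 rad and value of joint needle below 0.15 rad), for 0.1 s.
At the end, for the whole second after the job is handed in: The lock nut is backed off (past 3.5 of its 4.2 rad), the needle stands at zero (below 0.15 rad) and the valve stands straight (within 0.03 rad) (all of step 2 and angle between valve_seat's own z axis and vertical below 0.03 rad); the robot touches nothing.
It fails at once if the valve pin is pushed with more than 12 N (contact force between anything else and pin_rod above 12 N).
It fails at once if the rubber valve stem is leaned over by more than 0.1 rad (angle between valve_seat's own z axis and vertical above 0.1 rad).
It fails at once if a bystander on the table is moved more than 30 mm (distance of any of dust_cap, wrench, spray, tissue_box, pan, bowl, cup from where it was at the start of the episode above 0.03 m).
It also fails if it takes over 72 s, if anything falls off the work surface, if the arm or the gripper's body presses on something with over 40 N, if the wrist force passes 120 N, or if a joint passes its speed limit or range.

## Robot

A 7-joint arm with a two-finger parallel gripper is mounted at the origin on the work surface. World frame = base frame: x ahead of the robot, y to its left, z up, the work surface at z = 0. Lengths are in mm, angles in rad, forces in N, time in s.
With the tool pointing down it reaches from about 400 to 900 mm from the base axis. Payload 5.5 kg.
Tool frame: the origin (TCP) lies midway between the tips of the shut fingers; the grasp point (between the pads) lies 19 mm behind it; x points along the fingers, y is the direction in which the jaws open and shut, and the axes are right-handed (so a half turn about x gives the same grasp; the last joint's range is limited). The gripper opens to 85 mm and grips with 20 to 120 N. Pads are 22 mm wide; open, the fingers measure 114 mm over their backs; the gripper's body (76 mm by 85 mm) begins 54 mm behind the grasp point. The pads swing forward as they close: fully open they stand 13 mm farther back than shut.
Start: joints at [1.559, 0.501, -0.427, 1.55, 0.221, 1.138, -0.21], TCP at [176.414, -625.602, 231.31] pointing down, gripper open.
Joint ranges: [-2.88, 2.88], [-0.31, 2.03], [-1.54, 1.56], [0.2, 2.42], [-1.41, 4.55], [0.19, 2.02], [-2.57, 2.57]. Speed limits (rad/s): [2.57, 2.57, 3.14, 3.14, 3.14, 3.14, 3.14].

## Interface

Orientations are given as a unit quaternion [x, y, z, w].
In Python, from cell import get_obs, get_image, camera_model, finish_job gives the robot as it stands. The module is installed in compiled form; this text tells all that it offers.
- The arm moves only by the shell command python3 -m crank 'ROWS' [FORCE]. ROWS is JSON, a list of rows, each an object with "xyz": the shift along the world's x, y, z in m, a list of three; "turn": the turn, a rotation vector about the world's x, y, z in rad, a list of three; "gripper": the closure, from 0 (fully open) to 1 (shut). In form: [{"xyz": [x, y, z], "turn": [rx, ry, rz], "gripper": gripper}, ...]. A call has 1 to 10 rows; each row is the pose to reach, as a shift and turn from the pose commanded when the call began; what a row does not reach only later rows make up. A row lasts 1/10 s, in which the tool goes at most 50 mm and 8.59 degrees, less where a joint would pass 70% of its speed; a pose out of reach is approached as far as the arm can. A call with a gripper value outside its range is refused whole. The fingers move at their own pace and stop on an object; FORCE is the grip in N (left out, the last holds). Time passes only in rows, so rows that repeat a pose let the fingers close. It gives the time, the measured TCP pose, the force and the opening at its end, in the units of the state.
- get_obs(): the state, without advancing time (a new reading comes with each control period).
- get_image(name): name is "scene" or "top" or "wrist"; returns the picture (420x560x3 uint8, red, green, blue); there is no depth.
- camera_model(name): a dict with "intrinsics" (3x3 intrinsics, pixels), "R" (3x3) and "t" (3): a world point X has camera coordinates R X + t. Camera axes: x right, y down, z forward; pixel columns grow to the right and rows downward; lengths in mm; the calibration is good to about 2 mm. The wrist camera is an equidistant fisheye: a pixel r from the principal point sees the ray r / f radians off the axis. A picture is of the moment at which its call begins: read the wrist's pose just before it. camera_model takes no time and is no camera call; for the wrist camera it gives the pose at the moment of the call.
- finish_job(): hands the job in, once; it reports no verdict.
The state is a dict: "time_s": time; "qpos": joint angles; "qd": joint speeds; "tau": joint torques, N m; "ee_pos": TCP position; "tool_rot": TCP orientation; "ft_force": force on the tool from outside, world axes, zero at the start; "torque": the same for the moment, N m; "opening": opening from 0.0 (shut) to 1.0 (fully open).
Only numpy, scipy, OpenCV 4.12 (cv2) and the standard library are available. Lean on these libraries where they do the work, as an engineer would, in place of code of your own. Each camera call takes 0.05 s, during which the arm holds its last target.

## Working session

There is one attempt and no reset: what is moved stays moved. The work goes in short steps, Python scripts to look and compute and a shell command to move; the robot and the scene stay as the last step left them, time stands still between calls to the robot, and variables do not carry over. Pictures are saved under pics/ and viewed, and the job is handed in when it is done.

```bash
mkdir -p pics; python3 - <<'E'
from cell import *
import cv2
print(get_obs())
for n in ["scene","top","wrist"]:
    m=camera_model(n); print(n,m)
    cv2.imwrite(f"pics/{n}0.png",cv2.cvtColor(get_image(n),cv2.COLOR_RGB2BGR))
E
```

```text
{'time_s': 0.0, 'qpos': array([ 1.55918916,  0.50185398, -0.42679324,  1.55147455,  0.22081329,
        1.13829339, -0.21029183]), 'qd': array([ 0.00055136,  0.00017138,  0.00170775, -0.0001509 , -0.00014339,
        0.00027166, -0.00072405]), 'tau': array([ 3.48387966e-04, -5.69516587e+01, -5.81640109e+00, -2.80946732e+01,
        1.05935137e-02,  1.19548404e-02, -9.43496929e-06]), 'ee_pos': array([ 176.14912154, -624.94411675,  230.24547416]), 'tool_rot': array([-0.70036241, -0.09757171,  0.70051418, -0.09618807]), 'ft_force': array([0.01790131, 0.27276391, 0.31255003]), 'torque': array([-0.01957984,  0.0122614 ,  0.05956935]), 'opening': 1.0028178850526304}
scene {'intrinsics': array([[428.05134264,   0.        , 280.11060564],
       [  0.        , 428.05134264, 210.08567672],
       [  0.        ,   0.        ,   1.        ]]), 'R': array([[ 0.70242905,  0.71156319,  0.01647006],
       [ 0.4542099 , -0.4303235 , -0.78007375],
       [-0.54798431,  0.55542732, -0.62547077]]), 't': array([-405.75785774, -151.74549419, 1350.00661329])}
top {'intrinsics': array([[384.51715199,   0.        , 273.63080802],
       [  0.        , 384.51715199, 215.22214471],
       [  0.        ,   0.        ,   1.        ]]), 'R': array([[-0.02250523, -0.99968578,  0.01103893],
       [-0.988033  ,  0.02055488, -0.15286686],
       [ 0.15259193, -0.01434713, -0.98818514]]), 't': array([ 12.03387965, 562.06153664, 978.58733921])}
wrist {'intrinsics': array([[325.1922621 ,   0.        , 282.3952668 ],
       [  0.        , 325.1922621 , 215.03926386],
       [  0.        ,   0.        ,   1.        ]]), 'R': array([[ 0.27176534, -0.96236181, -0.00182774],
       [-0.91392981, -0.25868242,  0.31275504],
       [-0.30145631, -0.08332556, -0.94983206]]), 't': array([-649.74079338,  -40.74233052,  380.77001088])}
```

View pics/scene0.png

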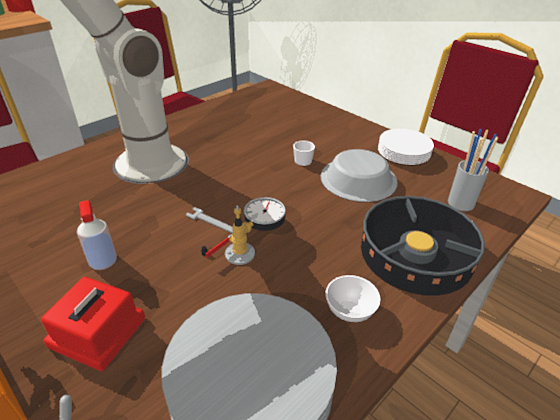

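View pics/top0.png

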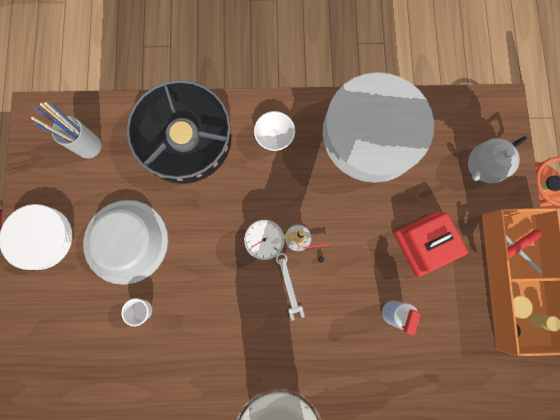

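View pics/wrist0.png

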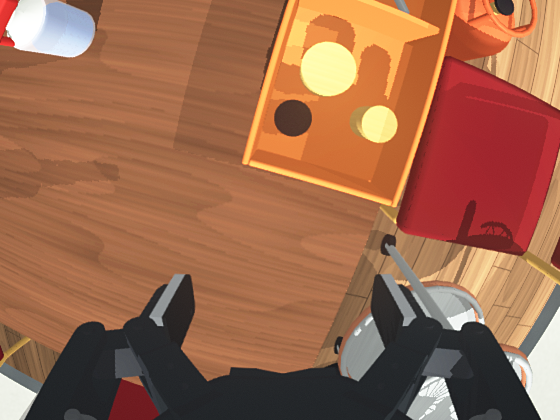

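```bash
python3 - <<'E'
import cv2
a=cv2.imread("pics/top0.png")[190:330,220:350]; b=cv2.imread("pics/scene0.png")[190:275,180:300]
cv2.imwrite("pics/z_top.png",cv2.resize(a,None,fx=4,fy=4,interpolation=cv2.INTER_NEAREST))
cv2.imwrite("pics/z_scene.png",cv2.resize(b,None,fx=6,fy=6,interpolation=cv2.INTER_NEAREST))
E
```

```text
(no output)
```

View pics/z_top.png

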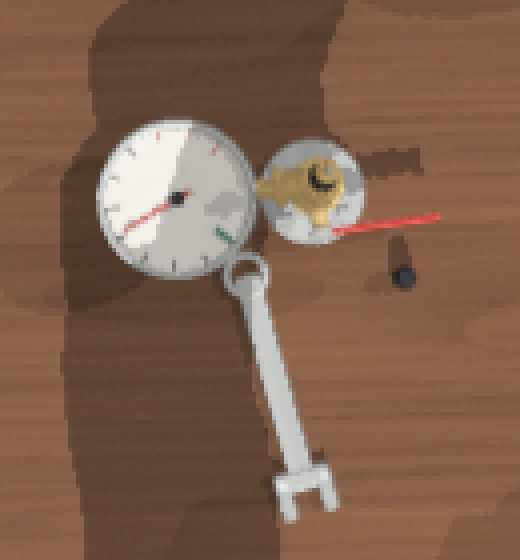

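View pics/z_scene.png

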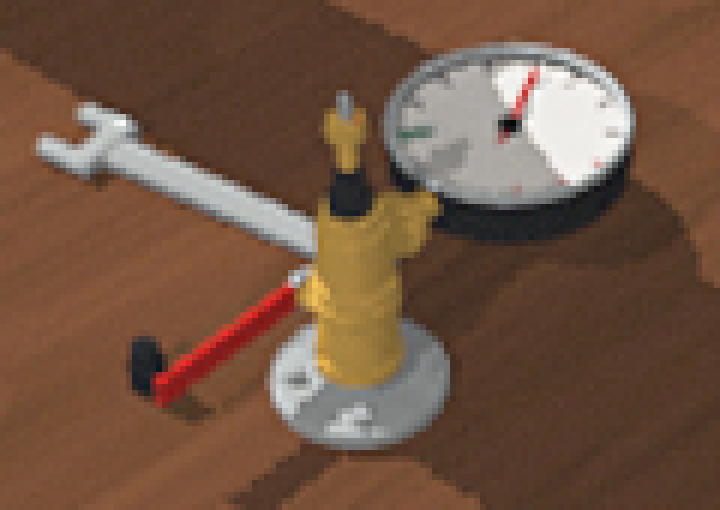

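```bash
cat > h.py <<'E'
import numpy as np
from cell import camera_model
def ray(n,u,v,m=None):
    m=m or camera_model(n);K=m["intrinsics"];R=m["R"];t=m["t"]
    x=(u-K[0,2])/K[0,0];y=(v-K[1,2])/K[1,1]
    if n=="wrist":
        r=np.hypot(x,y); d=np.array([np.sin(r)*x/r,np.sin(r)*y/r,np.cos(r)])
    else: d=np.array([x,y,1.])
    return -R.T@t, R.T@(d/np.linalg.norm(d))
def plane(n,u,v,z,m=None):
    c,d=ray(n,u,v,m); return c+d*(z-c[2])/d[2]
def proj(n,X,m=None):
    m=m or camera_model(n);K=m["intrinsics"];p=m["R"]@np.asarray(X,float)+m["t"]
    if n=="wrist":
        r=np.hypot(p[0],p[1]);th=np.arctan2(r,p[2]);q=p[:2]/r*th
    else:q=p[:2]/p[2]
    return K[0,0]*q[0]+K[0,2],K[1,1]*q[1]+K[1,2]
E
python3 - <<'E'
from h import *
np.set_printoptions(precision=1,suppress=True)
print("nut scene",plane("scene",180+344/6-.5,190+128/6-.5,134.5))
f=plane("top",220+312/4-.5,190+190/4-.5,8);print("flange top",f)
print("flange scene",plane("scene",180+360/6-.5,190+382/6-.5,8))
print("gauge top",plane("top",220+177/4-.5,190+199/4-.5,80))
print("gauge scene",plane("scene",180+510/6-.5,190+124/6-.5,77))
print("nut in top",[ (4*(proj("top",[f[0],f[1],z])[0]-219.5),4*(proj("top",[f[0],f[1],z])[1]-189.5)) for z in (8,134,148)])
print("cap",plane("top",220+404/4,190+277/4,21),"spray",plane("scene",98,262,0))
E
```

```text
nut scene [505.3 -66.9 134.5]
flange top [506.2 -64.4   8. ]
flange scene [509.4 -69.7   8. ]
gauge top [495.4  26.8  80. ]
gauge scene [493.2  27.9  77. ]
nut in top [(np.float64(312.0), np.float64(189.99999999999977)), (np.float64(327.1755543697134), np.float64(169.68399713108397)), (np.float64(329.11793338168854), np.float64(167.08367185673592))]
cap [ 444.  -124.3   21. ] spray [ 295.9 -324.4    0. ]
```

```bash
python3 -m crank '[{"xyz":[0.01,0.01,0.04],"turn":[0,0,0],"gripper":0},{"xyz":[0.03,0.05,0.06],"turn":[0,0,0],"gripper":0},{"xyz":[0.055,0.095,0.06],"turn":[0,0,0],"gripper":0},{"xyz":[0.08,0.135,0.06],"turn":[0,0,0],"gripper":0},{"xyz":[0.105,0.175,0.06],"turn":[0,0,0],"gripper":0},{"xyz":[0.13,0.215,0.06],"turn":[0,0,0],"gripper":0},{"xyz":[0.155,0.255,0.06],"turn":[0,0,0],"gripper":0},{"xyz":[0.18,0.295,0.06],"turn":[0,0,0],"gripper":0},{"xyz":[0.205,0.335,0.06],"turn":[0,0,0],"gripper":0},{"xyz":[0.23,0.375,0.06],"turn":[0,0,0],"gripper":0}]'
python3 -c "
from cell import *
print(get_obs()['qpos'])"
```

```text
time_s: 1.15
ee_pos: [406.9, -248.8, 291.4]
tool_rot: [-0.7, -0.097, 0.701, -0.097]
ft_force: [0.7, -1.0, 0.2]
opening: 1.001
[ 1.13996519  0.14453372 -0.70584661  1.89037705  0.10352353  1.14273108
 -0.89994938]
```

```bash
python3 -m crank '[{"xyz":[0.025,0.045,0],"turn":[0,0,0],"gripper":0},{"xyz":[0.05,0.09,0],"turn":[0,0,0],"gripper":0},{"xyz":[0.075,0.135,0],"turn":[0,0,0],"gripper":0},{"xyz":[0.1,0.183,0],"turn":[0,0,0],"gripper":0},{"xyz":[0.1,0.183,0],"turn":[0,0,0],"gripper":0},{"xyz":[0.1,0.183,0],"turn":[0,0,0.15],"gripper":0},{"xyz":[0.1,0.183,0],"turn":[0,0,0.15],"gripper":0}]'
python3 - <<'E'
from cell import *
from h import *
import cv2
print(get_obs()['qpos'])
m=camera_model("wrist");print(-m["R"].T@m["t"],m["R"][2])
for z in (115,134,150): print(proj("wrist",[506,-66,z],m))
cv2.imwrite("pics/w1.png",cv2.cvtColor(get_image("wrist"),cv2.COLOR_RGB2BGR))
E
```

```text
time_s: 1.85
ee_pos: [506.2, -67.3, 290.9]
tool_rot: [-0.691, -0.15, 0.691, -0.15]
ft_force: [-0.0, -0.4, -0.2]
opening: 1.004
[ 0.82009841  0.25251722 -0.86253221  1.8136197   0.20730826  1.17030789
 -1.2515253 ]
[579.9674832  -34.60884842 433.75968609] [-0.28530873 -0.12971545 -0.9496172 ]
(np.float64(280.41151927865843), np.float64(191.64725070388792))
(np.float64(280.2857069676074), np.float64(196.51231634014363))
(np.float64(280.16796416593627), np.float64(201.07893875618578))
```

View pics/w1.png

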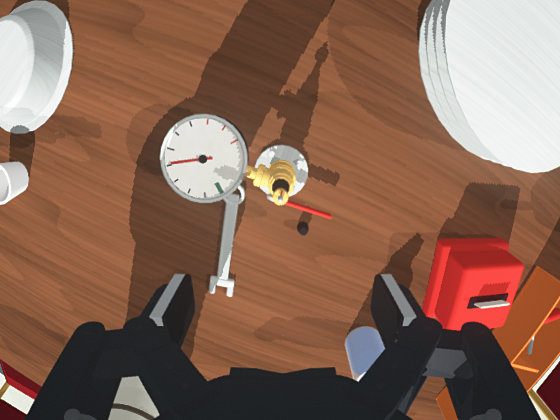

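```bash
python3 -m crank '[{"xyz":[0,0,0],"turn":[0,0,-0.15],"gripper":0},{"xyz":[0,0,0],"turn":[0,0,-0.3],"gripper":0},{"xyz":[0,0,-0.01],"turn":[0,0,-0.45],"gripper":0},{"xyz":[0,0,-0.03],"turn":[0,0,-0.6],"gripper":0},{"xyz":[0,0,-0.05],"turn":[0,0,-0.75],"gripper":0},{"xyz":[0,0,-0.07],"turn":[0,0,-0.9],"gripper":0},{"xyz":[0,0,-0.08],"turn":[0,0,-1.05],"gripper":0},{"xyz":[0,0,-0.08],"turn":[0,0,-1.2],"gripper":0},{"xyz":[0,0,-0.08],"turn":[0,0,-1.35],"gripper":0},{"xyz":[0,0,-0.08],"turn":[0,0,-1.5],"gripper":0}]'
python3 - <<'E'
from cell import *
from h import *
import cv2
print(get_obs()['qpos'],get_obs()['tool_rot'])
m=camera_model("wrist");print(-m["R"].T@m["t"],m["R"][2])
for z in (115,134,150): print(proj("wrist",[506,-66,z],m))
im=cv2.cvtColor(get_image("wrist"),cv2.COLOR_RGB2BGR)
cv2.imwrite("pics/w2.png",im)
cv2.imwrite("pics/w2z.png",cv2.resize(im[120:260,200:360],None,fx=4,fy=4,interpolation=cv2.INTER_NEAREST))
E
```

```text
time_s: 2.9
ee_pos: [503.9, -69.6, 207.1]
tool_rot: [-0.619, 0.339, 0.625, 0.335]
ft_force: [-0.5, 0.0, -0.8]
opening: 1.005
[ 0.35705038  0.26854817 -0.31916033  1.92031007  0.10196186  0.97883213
 -2.57254423] [-0.61859779  0.3386714   0.6250325   0.33462341]
[ 549.82066526 -137.6169575   349.57755584] [-0.18095341  0.26218232 -0.947901  ]
(np.float64(276.5377863545226), np.float64(221.38148110441276))
(np.float64(276.3125689164818), np.float64(230.3800886074693))
(np.float64(276.0971076557257), np.float64(239.09990501924628))
```

View pics/w2z.png

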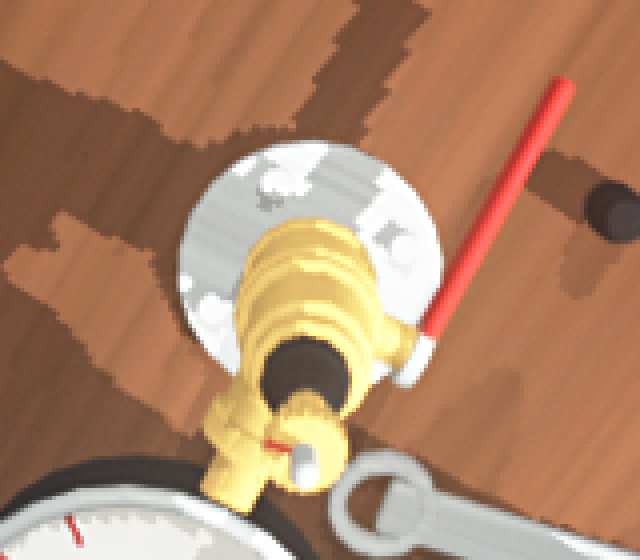

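```bash
python3 -m crank '[{"xyz":[0,0,0],"turn":[0,0,0.15],"gripper":0},{"xyz":[0,0,0],"turn":[0,0,0.25],"gripper":0},{"xyz":[0,0,0],"turn":[0,0,0.25],"gripper":0},{"xyz":[0,0,0],"turn":[0,0,0.25],"gripper":0}]'
python3 - <<'E'
from cell import *
from h import *
import cv2
print(get_obs()['qpos'],get_obs()['tool_rot'],get_obs()['ee_pos'])
print(plane("wrist",276.0,231.5,139,None))
m=camera_model("wrist");print(-m["R"].T@m["t"],m["R"][2])
for z in (130,139,150): print(proj("wrist",[506,-66,z],m))
im=cv2.cvtColor(get_image("wrist"),cv2.COLOR_RGB2BGR)
cv2.imwrite("pics/w3.png",im)
cv2.imwrite("pics/w3z.png",cv2.resize(im[180:280,220:340],None,fx=6,fy=6,interpolation=cv2.INTER_NEAREST))
E
```

```text
time_s: 3.35
ee_pos: [504.1, -68.2, 207.3]
tool_rot: [-0.656, 0.259, 0.662, 0.253]
ft_force: [-0.2, -0.4, 0.0]
opening: 0.996
[ 0.38930055  0.27172216 -0.36279426  1.91982113  0.12036262  0.980063
 -2.34107194] [-0.65642069  0.25858114  0.6618661   0.25333957] [504.13283029 -68.24466427 207.34463367]
[506.07637626 -65.06730229 139.        ]
[ 565.36227572 -122.74170554  349.86523246] [-0.24003463  0.20795256 -0.94822946]
(np.float64(277.1396173242234), np.float64(226.2059369436161))
(np.float64(277.05815418078197), np.float64(230.73080093218925))
(np.float64(276.9510128654461), np.float64(236.73798845945197))
```

View pics/w3z.png

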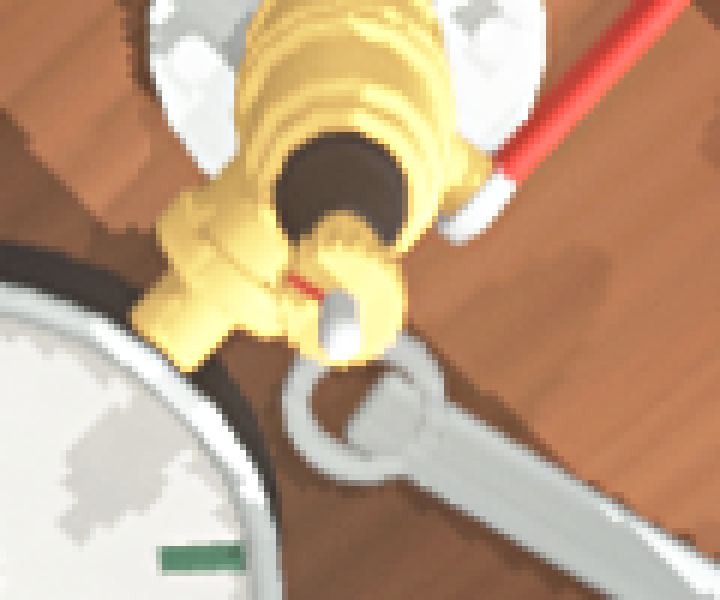

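```bash
python3 - <<'E'
from cell import *
from h import *
from scipy.spatial.transform import Rotation as Ro
print(plane("wrist",276.5,230.3,139))
o=get_obs();R=Ro.from_quat(o['tool_rot']).as_matrix();print(R,o['ee_pos'],get_obs()['ee_pos'])
E
```

```text
[506.51152312 -66.01838584 139.        ]
[[-0.00982584 -0.67456653 -0.73814867]
 [-0.00413958 -0.73815054  0.67462334]
 [-0.99994316  0.00968437  0.00446053]] [504.167769   -68.35932634 207.34895072] [504.167769   -68.35932634 207.34895072]
```

```bash
python3 -m crank '[{"xyz":[0.001,0.0015,-0.02],"turn":[0.004,-0.01,0],"gripper":0},{"xyz":[0.002,0.0023,-0.045],"turn":[0.004,-0.01,0],"gripper":0},{"xyz":[0.002,0.0023,-0.045],"turn":[0.004,-0.01,0],"gripper":0},{"xyz":[0.002,0.0023,-0.045],"turn":[0.004,-0.01,0],"gripper":0}]'
python3 - <<'E'
from cell import *
from h import *
import cv2
from scipy.spatial.transform import Rotation as Ro
o=get_obs();print(Ro.from_quat(o['tool_rot']).as_matrix()[:,0],o['ee_pos'],o['qpos'])
m=camera_model("wrist")
for z in (130,139,150): print(proj("wrist",[506,-66,z],m))
im=cv2.cvtColor(get_image("wrist"),cv2.COLOR_RGB2BGR)
cv2.imwrite("pics/w4.png",im)
cv2.imwrite("pics/w4z.png",cv2.resize(im[200:300,220:340],None,fx=6,fy=6,interpolation=cv2.INTER_NEAREST))
E
```

```text
time_s: 3.8
ee_pos: [506.0, -65.7, 162.3]
tool_rot: [-0.659, 0.255, 0.66, 0.255]
ft_force: [1.2, 0.6, -0.5]
opening: 1.0
[-1.03981013e-03  1.50140103e-04 -9.99999448e-01] [505.99814631 -65.68735799 162.3202688 ] [ 0.37538741  0.32893423 -0.35361585  1.96361856  0.14619391  0.8744101
 -2.36357523]
(np.float64(282.5206338808759), np.float64(252.33208662982886))
(np.float64(282.5228005148936), np.float64(258.9909131024728))
(np.float64(282.5256699692443), np.float64(267.9639928657306))
```

View pics/w4z.png

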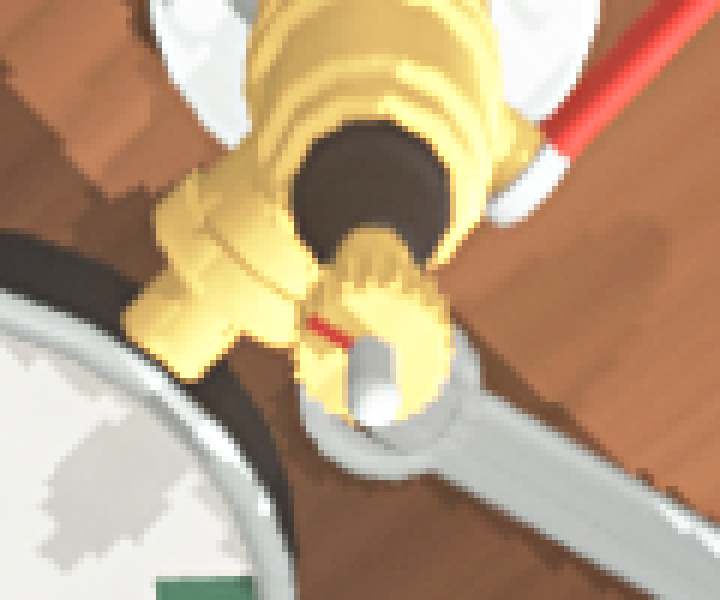

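View pics/w4.png

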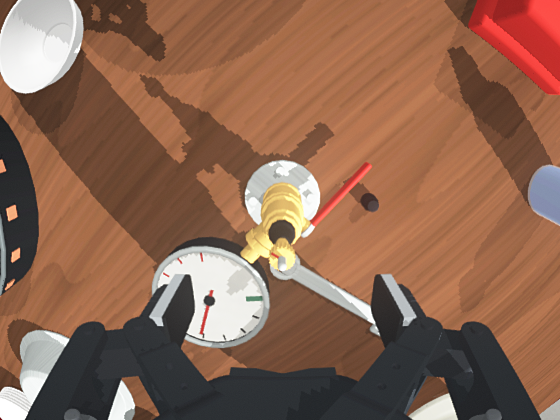

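```bash
python3 -m crank '[{"xyz":[0,-0.0003,-0.016],"turn":[0,0,0],"gripper":0},{"xyz":[0,-0.0003,-0.032],"turn":[0,0,0],"gripper":0},{"xyz":[0,-0.0003,-0.0465],"turn":[0,0,0],"gripper":0},{"xyz":[0,-0.0003,-0.0465],"turn":[0,0,0],"gripper":0.5},{"xyz":[0,-0.0003,-0.0465],"turn":[0,0,0],"gripper":0.65},{"xyz":[0,-0.0003,-0.0465],"turn":[0,0,0],"gripper":0.7},{"xyz":[0,-0.0003,-0.0465],"turn":[0,0,0],"gripper":0.7},{"xyz":[0,-0.0003,-0.0465],"turn":[0,0,0],"gripper":0.7}]' 30
python3 - <<'E'
from cell import *
import cv2
o=get_obs();print(o['ee_pos'],o['ft_force'],o['torque'],o['opening'])
im=cv2.cvtColor(get_image("wrist"),cv2.COLOR_RGB2BGR)
cv2.imwrite("pics/w5z.png",cv2.resize(im[200:350,200:360],None,fx=4,fy=4,interpolation=cv2.INTER_NEAREST))
E
```

```text
time_s: 4.65
ee_pos: [506.8, -65.8, 116.5]
tool_rot: [0.66, -0.254, -0.659, -0.254]
ft_force: [0.2, 0.2, -1.0]
opening: 0.3
[506.8402203  -65.77557062 116.52052579] [ 0.17009491  0.17002104 -1.02169259] [0.02704136 0.05039632 0.0011078 ] 0.2995672824423935
```

View pics/w5z.png

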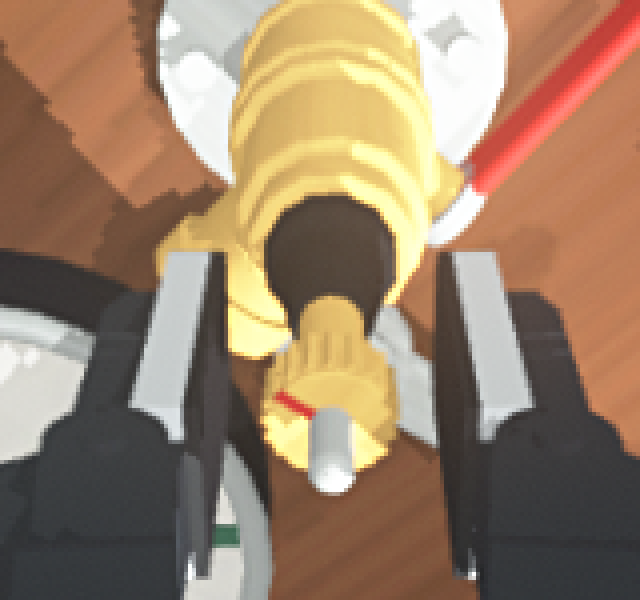

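```bash
python3 -m crank '[{"xyz":[0,0,0],"turn":[0,0,0],"gripper":0.78},{"xyz":[0,0,0],"turn":[0,0,0],"gripper":0.81},{"xyz":[0,0,0],"turn":[0,0,0],"gripper":0.83},{"xyz":[0,0,0],"turn":[0,0,0],"gripper":0.84},{"xyz":[0,0,0],"turn":[0,0,0],"gripper":0.86}]' 30
python3 - <<'E'
from cell import *
import cv2
o=get_obs();print(o['ee_pos'],o['ft_force'],o['torque'],o['opening'])
im=cv2.cvtColor(get_image("wrist"),cv2.COLOR_RGB2BGR)
cv2.imwrite("pics/w6z.png",cv2.resize(im[200:350,200:360],None,fx=4,fy=4,interpolation=cv2.INTER_NEAREST))
E
```

```text
time_s: 5.2
ee_pos: [506.5, -65.6, 115.9]
tool_rot: [0.66, -0.254, -0.66, -0.254]
ft_force: [-0.2, -0.2, 1.6]
opening: 0.151
[506.51824271 -65.55870885 115.90047445] [-0.16161122 -0.22462396  1.64550562] [0.09751499 0.02484003 0.00359155] 0.15127181900020484
```

View pics/w6z.png

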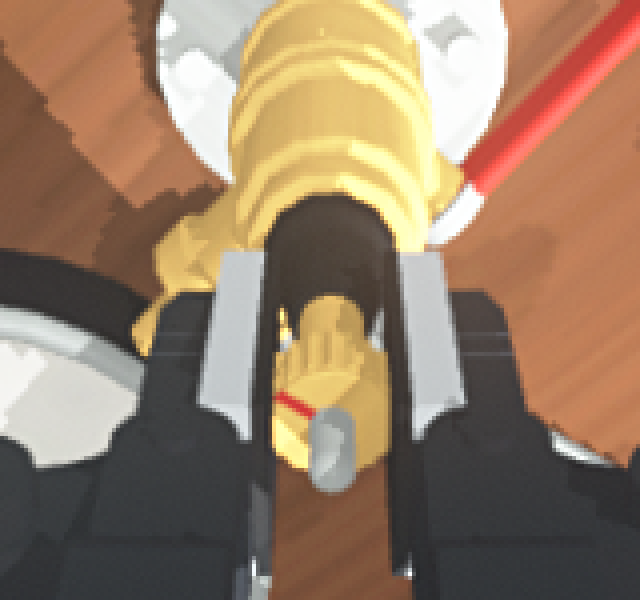

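```bash
python3 -m crank '[{"xyz":[0,0,0],"turn":[0,0,0],"gripper":1},{"xyz":[0,0,0],"turn":[0,0,0],"gripper":1},{"xyz":[0,0,0],"turn":[0,0,0.1],"gripper":1},{"xyz":[0,0,0],"turn":[0,0,0.2],"gripper":1},{"xyz":[0,0,0],"turn":[0,0,0.3],"gripper":1},{"xyz":[0,0,0],"turn":[0,0,0.4],"gripper":1}]' 40
python3 - <<'E'
from cell import *
import cv2
o=get_obs();print(o['ee_pos'],o['ft_force'],o['torque'],o['opening'],o['qpos'][6])
im=cv2.cvtColor(get_image("wrist"),cv2.COLOR_RGB2BGR)
cv2.imwrite("pics/w7z.png",cv2.resize(im[200:350,200:360],None,fx=4,fy=4,interpolation=cv2.INTER_NEAREST))
E
```

```text
time_s: 5.85
ee_pos: [506.7, -65.4, 116.0]
tool_rot: [0.698, -0.117, -0.697, -0.117]
ft_force: [0.3, 1.8, 1.6]
opening: 0.142
[506.6767483  -65.35222294 115.95172865] [0.32518624 1.82908926 1.57960657] [ 0.23211199 -0.09788966  0.01287073] 0.14167514445490195 -2.0347606899890898
```

View pics/w7z.png

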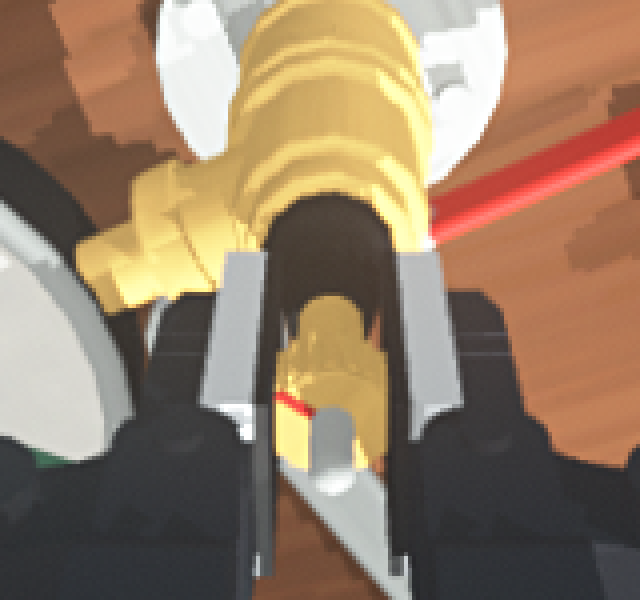

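```bash
python3 -m crank '[{"xyz":[0,0.0003,0],"turn":[0,0,0.14],"gripper":1},{"xyz":[0,0.0005,0],"turn":[0,0,0.28],"gripper":1},{"xyz":[0,0.0005,0],"turn":[0,0,0.42],"gripper":1},{"xyz":[0,0.0005,0],"turn":[0,0,0.56],"gripper":1},{"xyz":[0,0.0005,0],"turn":[0,0,0.7],"gripper":1},{"xyz":[0,0.0005,0],"turn":[0,0,0.7],"gripper":1}]' 40
python3 - <<'E'
from cell import *
for i in range(1):
  o=get_obs();print(o['ee_pos'],o['ft_force'],o['torque'],o['opening'],o['qpos'])
E
```

```text
time_s: 6.5
ee_pos: [506.6, -64.9, 115.9]
tool_rot: [0.696, 0.128, -0.695, 0.128]
ft_force: [0.3, 1.3, 2.3]
opening: 0.144
[506.59299153 -64.85849626 115.92502769] [0.34335343 1.28395078 2.26398142] [ 0.33090288 -0.12596451  0.07839898] 0.1436654709044823 [ 0.55484262  0.43944238 -0.58182571  1.99040618  0.32975962  0.80384428
 -1.42200233]
```

```bash
python3 -m crank '[{"xyz":[0,0.0003,0],"turn":[0,0,0.14],"gripper":1},{"xyz":[0,0.0003,0],"turn":[0,0,0.28],"gripper":1},{"xyz":[0,0.0003,0],"turn":[0,0,0.42],"gripper":1},{"xyz":[0,0.0003,0],"turn":[0,0,0.56],"gripper":1},{"xyz":[0,0.0003,0],"turn":[0,0,0.7],"gripper":1},{"xyz":[0,0.0003,0],"turn":[0,0,0.84],"gripper":1},{"xyz":[0,0.0003,0],"turn":[0,0,0.98],"gripper":1},{"xyz":[0,0.0003,0],"turn":[0,0,0.98],"gripper":1}]' 40
python3 - <<'E'
from cell import *
import cv2
o=get_obs();print(o['ee_pos'],o['ft_force'],o['torque'],o['opening'],o['qpos'])
im=cv2.cvtColor(get_image("wrist"),cv2.COLOR_RGB2BGR)
cv2.imwrite("pics/w8z.png",cv2.resize(im[200:350,200:360],None,fx=4,fy=4,interpolation=cv2.INTER_NEAREST))
E
```

```text
time_s: 7.3
ee_pos: [506.3, -64.5, 115.9]
tool_rot: [0.554, 0.44, -0.554, 0.439]
ft_force: [-1.1, 1.1, 5.1]
opening: 0.145
[506.30337012 -64.54409372 115.86920608] [-1.11838708  1.09970811  5.06542385] [ 0.40821101  0.11018397 -0.00203956] 0.14509980971712877 [ 0.7259002   0.50406407 -0.80542504  1.98544127  0.4804053   0.85101219
 -0.57304512]
```

View pics/w8z.png

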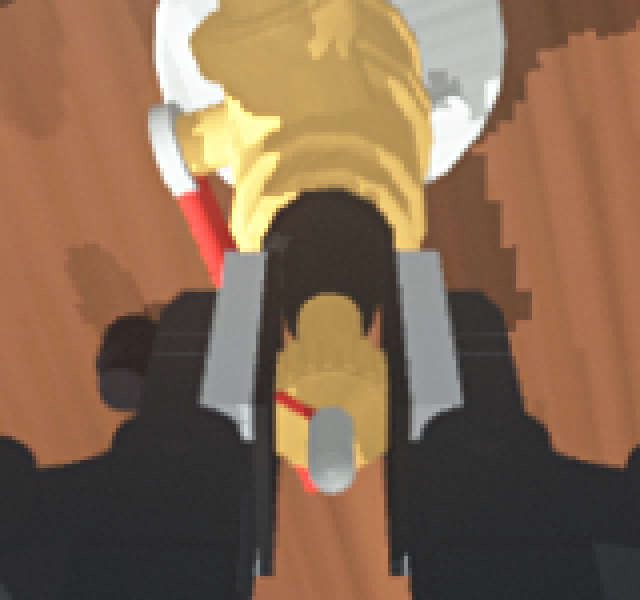

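```bash
python3 -m crank '[{"xyz":[-0.0003,0.0003,0.0003],"turn":[0,0,0.14],"gripper":1},{"xyz":[-0.0003,0.0003,0.0003],"turn":[0,0,0.28],"gripper":1},{"xyz":[-0.0003,0.0003,0.0003],"turn":[0,0,0.42],"gripper":1},{"xyz":[-0.0003,0.0003,0.0003],"turn":[0,0,0.56],"gripper":1},{"xyz":[-0.0003,0.0003,0.0003],"turn":[0,0,0.7],"gripper":1},{"xyz":[-0.0003,0.0003,0.0003],"turn":[0,0,0.84],"gripper":1},{"xyz":[-0.0003,0.0003,0.0003],"turn":[0,0,0.98],"gripper":1},{"xyz":[-0.0003,0.0003,0.0003],"turn":[0,0,0.98],"gripper":1}]' 40
python3 - <<'E'
from cell import *
o=get_obs();print(o['ee_pos'],o['ft_force'],o['torque'],o['opening'],o['qpos'])
E
```

```text
time_s: 8.15
ee_pos: [505.7, -64.4, 115.9]
tool_rot: [0.282, 0.649, -0.282, 0.648]
ft_force: [-0.6, 1.3, 5.0]
opening: 0.144
[505.73250281 -64.43060886 115.86427674] [-0.58552982  1.34252241  5.00532286] [ 0.22666126  0.23291265 -0.01709025] 0.14377450450831103 [ 0.8791217   0.6054762  -1.0278251   1.98198608  0.6522071   0.93001397
  0.26339437]
```

```bash
python3 -m crank '[{"xyz":[0,0.0003,0.0003],"turn":[0,0,0.14],"gripper":1},{"xyz":[0,0.0003,0.0003],"turn":[0,0,0.28],"gripper":1},{"xyz":[0,0.0003,0.0003],"turn":[0,0,0.42],"gripper":1},{"xyz":[0,0.0003,0.0003],"turn":[0,0,0.56],"gripper":1},{"xyz":[0,0.0003,0.0003],"turn":[0,0,0.7],"gripper":1},{"xyz":[0,0.0003,0.0003],"turn":[0,0,0.8],"gripper":1},{"xyz":[0,0.0003,0.0003],"turn":[0,0,0.8],"gripper":1}]' 40
python3 - <<'E'
from cell import *
import cv2
o=get_obs();print(o['ee_pos'],o['ft_force'],o['torque'],o['opening'],o['qpos'])
im=cv2.cvtColor(get_image("wrist"),cv2.COLOR_RGB2BGR)
cv2.imwrite("pics/w9z.png",cv2.resize(im[200:350,200:360],None,fx=4,fy=4,interpolation=cv2.INTER_NEAREST))
E
```

```text
time_s: 8.85
ee_pos: [505.5, -64.6, 115.9]
tool_rot: [0.008, 0.708, -0.008, 0.706]
ft_force: [-2.0, -1.7, 3.4]
opening: 0.146
[505.49063686 -64.59119806 115.90674759] [-2.00962633 -1.70422938  3.39236577] [-0.11709604  0.27299586  0.03973597] 0.1455510247937983 [ 0.97471976  0.71729722 -1.19444514  1.97965098  0.79736668  1.02389084
  0.94484814]
```

View pics/w9z.png

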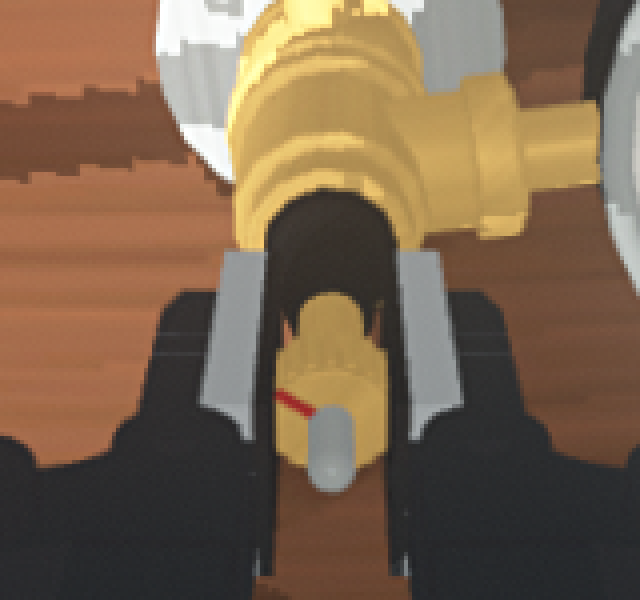

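```bash
python3 -m crank '[{"xyz":[-0.0004,-0.0005,0],"turn":[0,0,0.1],"gripper":1},{"xyz":[-0.0004,-0.0005,0],"turn":[0,0,0.2],"gripper":1},{"xyz":[-0.0004,-0.0005,0],"turn":[0,0,0.2],"gripper":1}]' 40
python3 - <<'E'
from cell import *
import cv2
o=get_obs();print(o['ee_pos'],o['ft_force'],o['torque'],o['opening'],o['qpos'])
im=cv2.cvtColor(get_image("wrist"),cv2.COLOR_RGB2BGR)
cv2.imwrite("pics/w10z.png",cv2.resize(im[200:350,200:360],None,fx=4,fy=4,interpolation=cv2.INTER_NEAREST))
E
```

```text
time_s: 9.2
ee_pos: [505.3, -64.9, 116.0]
tool_rot: [-0.063, 0.705, 0.063, 0.704]
ft_force: [-0.4, -0.6, 0.8]
opening: 0.139
[505.27392138 -64.87923678 115.9908662 ] [-0.43592215 -0.59317632  0.84828671] [-0.01130274  0.11742315  0.00298636] 0.13922761086840532 [ 0.99483778  0.74760326 -1.23298066  1.98012947  0.8321598   1.04970176
  1.11885042]
```

View pics/w10z.png

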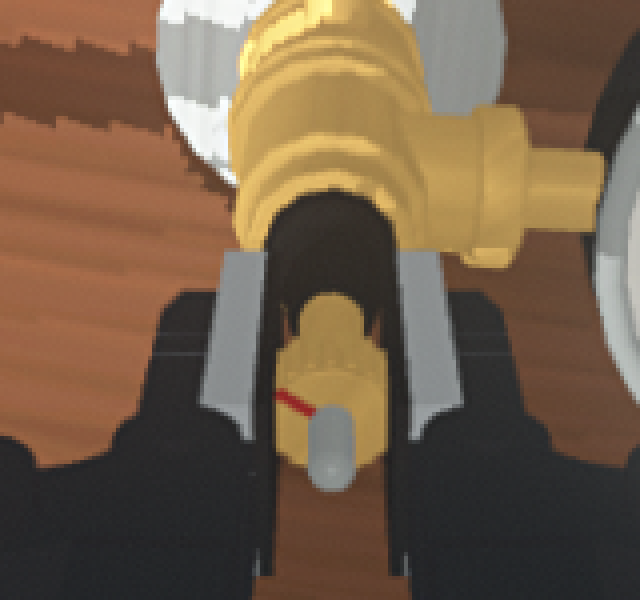

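```bash
python3 -m crank '[{"xyz":[0,0,0],"turn":[0,0,0],"gripper":0.75},{"xyz":[0,0,0],"turn":[0,0,0],"gripper":0.6},{"xyz":[0,0,0],"turn":[0,0,0],"gripper":0.6},{"xyz":[0,0,0],"turn":[0,0,0],"gripper":0.6},{"xyz":[0,0,0.02],"turn":[0,0,0],"gripper":0.6},{"xyz":[0,0,0.045],"turn":[0,0,0],"gripper":0.6},{"xyz":[0,0,0.06],"turn":[0,0,0],"gripper":0.6},{"xyz":[0,0,0.06],"turn":[0,0,0],"gripper":0.6}]' 40
python3 - <<'E'
from cell import *
from h import *
import cv2
o=get_obs();print(o['ee_pos'],o['ft_force'],o['torque'],o['opening'])
m=camera_model("wrist")
for z in (139,146,150): print(proj("wrist",[505.9,-65,z],m))
for n in("wrist","scene","top"):
  im=cv2.cvtColor(get_image(n),cv2.COLOR_RGB2BGR)
  cv2.imwrite(f"pics/a_{n}.png",im)
cv2.imwrite("pics/a_wz.png",cv2.resize(cv2.imread("pics/a_wrist.png")[200:340,200:360],None,fx=4,fy=4,interpolation=cv2.INTER_NEAREST))
E
```

```text
time_s: 10.05
ee_pos: [507.0, -64.7, 178.2]
tool_rot: [-0.065, 0.703, 0.064, 0.705]
ft_force: [0.3, -0.7, -0.2]
opening: 0.397
[507.01105427 -64.72670325 178.18992749] [ 0.27599477 -0.7305229  -0.23600538] [-0.05258189 -0.02972065 -0.01182897] 0.39684993857097234
(np.float64(283.4719447651008), np.float64(244.2016178250498))
(np.float64(283.49673789898753), np.float64(248.95437660326618))
(np.float64(283.511595120001), np.float64(251.81463323589256))
```

View pics/a_wz.png

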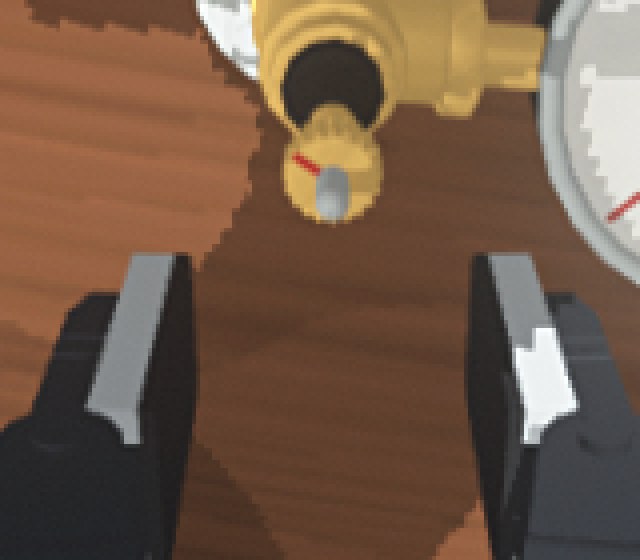

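View pics/a_scene.png

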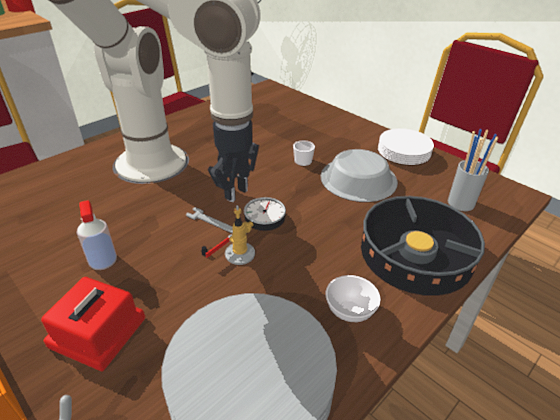

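View pics/a_wrist.png

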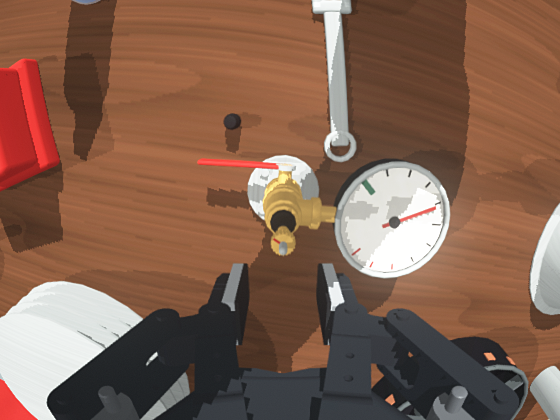

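```bash
python3 -m crank '[{"xyz":[-0.001,-0.0004,-0.005],"turn":[0,0,0],"gripper":0.8},{"xyz":[-0.001,-0.0004,-0.01],"turn":[0,0,0],"gripper":1},{"xyz":[-0.001,-0.0004,-0.015],"turn":[0,0,0],"gripper":1},{"xyz":[-0.001,-0.0004,-0.02],"turn":[0,0,0],"gripper":1},{"xyz":[-0.001,-0.0004,-0.02],"turn":[0,0,0],"gripper":1},{"xyz":[-0.001,-0.0004,-0.02],"turn":[0,0,0],"gripper":1},{"xyz":[-0.001,-0.0004,-0.02],"turn":[0,0,0],"gripper":1}]' 40
python3 - <<'E'
from cell import *
from h import *
import cv2
from scipy.spatial.transform import Rotation as Ro
o=get_obs();print(o['ee_pos'],o['ft_force'],o['torque'],o['opening'],Ro.from_quat(o['tool_rot']).as_matrix()[:,0])
for n in("wrist","scene"):
  im=cv2.cvtColor(get_image(n),cv2.COLOR_RGB2BGR)
  cv2.imwrite(f"pics/b_{n}.png",im)
print(proj("scene",o['ee_pos']))
cv2.imwrite("pics/b_wz.png",cv2.resize(cv2.imread("pics/b_wrist.png")[200:340,200:360],None,fx=4,fy=4,interpolation=cv2.INTER_NEAREST))
cv2.imwrite("pics/b_sz.png",cv2.resize(cv2.imread("pics/b_scene.png")[170:250,190:290],None,fx=7,fy=7,interpolation=cv2.INTER_NEAREST))
E
```

```text
time_s: 10.9
ee_pos: [504.8, -65.1, 156.5]
tool_rot: [-0.064, 0.704, 0.065, 0.704]
ft_force: [-0.3, -0.3, -0.3]
opening: -0.001
[504.79549104 -65.0616957  156.54216868] [-0.29697727 -0.25470246 -0.27046444] [-0.02749549 -0.02889545  0.00962003] -0.0007257860358935532 [ 5.91335642e-05  1.58384005e-04 -9.99999986e-01]
(np.float64(236.86873762425873), np.float64(202.5305950234594))
```

View pics/b_wz.png

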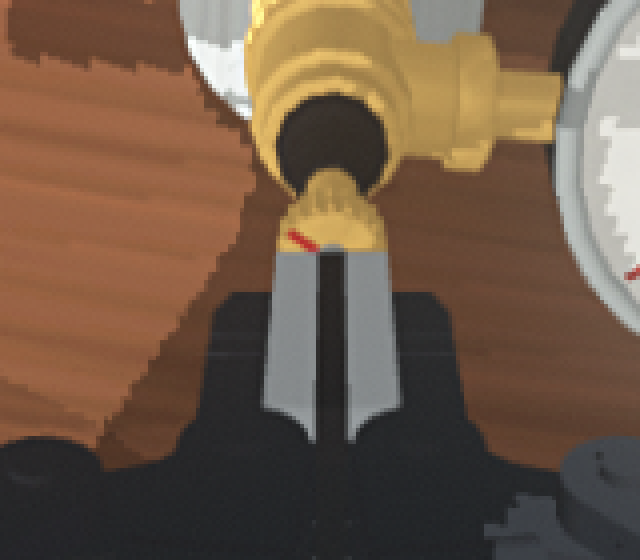

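View pics/b_sz.png

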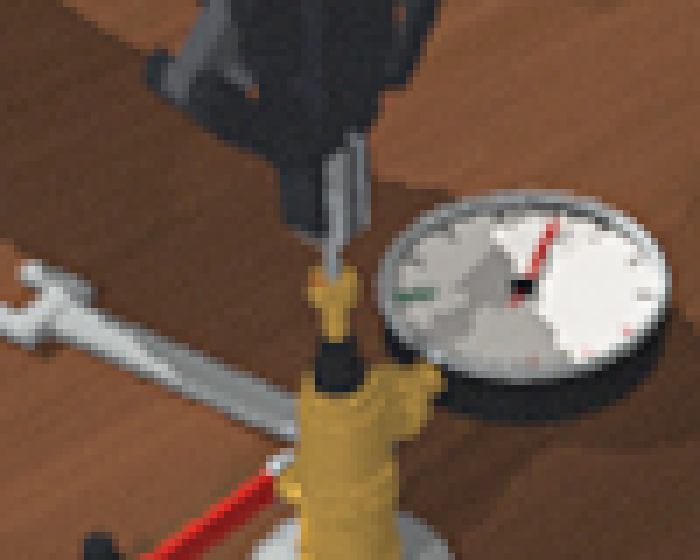

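```bash
python3 -m crank '[{"xyz":[0.001,0,-0.002],"turn":[0,0,0],"gripper":1},{"xyz":[0.001,0,-0.004],"turn":[0,0,0],"gripper":1},{"xyz":[0.001,0,-0.004],"turn":[0,0,0],"gripper":1},{"xyz":[0.001,0,-0.004],"turn":[0,0,0],"gripper":1}]'
python3 -m crank '[{"xyz":[0,0,-0.0005],"turn":[0,0,0],"gripper":1},{"xyz":[0,0,-0.001],"turn":[0,0,0],"gripper":1},{"xyz":[0,0,-0.001],"turn":[0,0,0],"gripper":1}]'
python3 -m crank '[{"xyz":[0,0,-0.0005],"turn":[0,0,0],"gripper":1},{"xyz":[0,0,-0.001],"turn":[0,0,0],"gripper":1},{"xyz":[0,0,-0.001],"turn":[0,0,0],"gripper":1}]'
```

```text
time_s: 11.4
ee_pos: [505.5, -65.2, 152.3]
tool_rot: [-0.064, 0.704, 0.065, 0.704]
ft_force: [-0.4, 0.5, -0.8]
opening: 0.001
time_s: 11.7
ee_pos: [505.6, -65.2, 151.3]
tool_rot: [-0.064, 0.704, 0.065, 0.704]
ft_force: [0.1, 0.6, 0.1]
opening: -0.0
time_s: 12.0
ee_pos: [505.6, -65.2, 150.3]
tool_rot: [-0.064, 0.704, 0.065, 0.704]
ft_force: [0.6, 0.4, 0.2]
opening: 0.001
```

```bash
python3 -m crank '[{"xyz":[0,0,-0.0005],"turn":[0,0,0],"gripper":1},{"xyz":[0,0,-0.001],"turn":[0,0,0],"gripper":1},{"xyz":[0,0,-0.001],"turn":[0,0,0],"gripper":1}]'
python3 -c "
from cell import *
o=get_obs();print(o['ee_pos'],o['ft_force'],o['torque'])"
```

```text
time_s: 12.3
ee_pos: [505.7, -65.1, 149.5]
tool_rot: [-0.064, 0.704, 0.065, 0.704]
ft_force: [0.2, -0.7, 1.0]
opening: -0.006
[505.73786356 -65.14817418 149.45816149] [ 0.22361118 -0.69779846  1.02691169] [-0.01568939 -0.01950254  0.05120173]
```

```bash
python3 -m crank '[{"xyz":[0,0,-0.0005],"turn":[0,0,0],"gripper":1},{"xyz":[0,0,-0.0005],"turn":[0,0,0],"gripper":1}]'
python3 -m crank '[{"xyz":[0,0,-0.0005],"turn":[0,0,0],"gripper":1},{"xyz":[0,0,-0.0005],"turn":[0,0,0],"gripper":1}]'
```

```text
time_s: 12.5
ee_pos: [505.7, -65.2, 148.9]
tool_rot: [-0.064, 0.704, 0.065, 0.704]
ft_force: [-0.3, 0.1, 1.0]
opening: -0.005
time_s: 12.7
ee_pos: [505.7, -65.2, 148.4]
tool_rot: [-0.064, 0.704, 0.064, 0.704]
ft_force: [-0.6, 0.1, 1.2]
opening: 0.003
```

```bash
python3 -m crank '[{"xyz":[0,0,-0.0005],"turn":[0,0,0],"gripper":1},{"xyz":[0,0,-0.0005],"turn":[0,0,0],"gripper":1}]'
python3 -m crank '[{"xyz":[0,0,-0.0005],"turn":[0,0,0],"gripper":1},{"xyz":[0,0,-0.0005],"turn":[0,0,0],"gripper":1}]'
```

```text
time_s: 12.9
ee_pos: [505.7, -65.2, 147.9]
tool_rot: [-0.064, 0.704, 0.065, 0.704]
ft_force: [0.4, 1.2, 1.1]
opening: 0.001
time_s: 13.1
ee_pos: [505.7, -65.2, 147.4]
tool_rot: [-0.064, 0.704, 0.065, 0.704]
ft_force: [-0.8, 0.6, 2.1]
opening: 0.002
```

```bash
python3 -m crank '[{"xyz":[0,0,-0.0005],"turn":[0,0,0],"gripper":1},{"xyz":[0,0,-0.0005],"turn":[0,0,0],"gripper":1}]'
python3 - <<'E'
from cell import *
import cv2
for i in range(3):
  im=cv2.cvtColor(get_image("scene"),cv2.COLOR_RGB2BGR)
  o=get_obs();print(o['time_s'],o['ee_pos'],o['ft_force'])
cv2.imwrite("pics/c_sz.png",cv2.resize(im[170:250,190:290],None,fx=7,fy=7,interpolation=cv2.INTER_NEAREST))
E
```

```text
time_s: 13.3
ee_pos: [505.7, -65.1, 146.9]
tool_rot: [-0.064, 0.704, 0.065, 0.704]
ft_force: [0.3, -0.3, 3.4]
opening: -0.002
13.35 [505.67241943 -65.1499945  146.9105464 ] [-0.34429284 -0.35350569  2.64336121]
13.4 [505.67464392 -65.15340476 146.92882793] [-0.29430751  0.26155163  3.25963603]
13.45 [505.65909403 -65.15217701 146.93347868] [-0.19592915 -0.31910138  2.58413533]
```

View pics/c_sz.png

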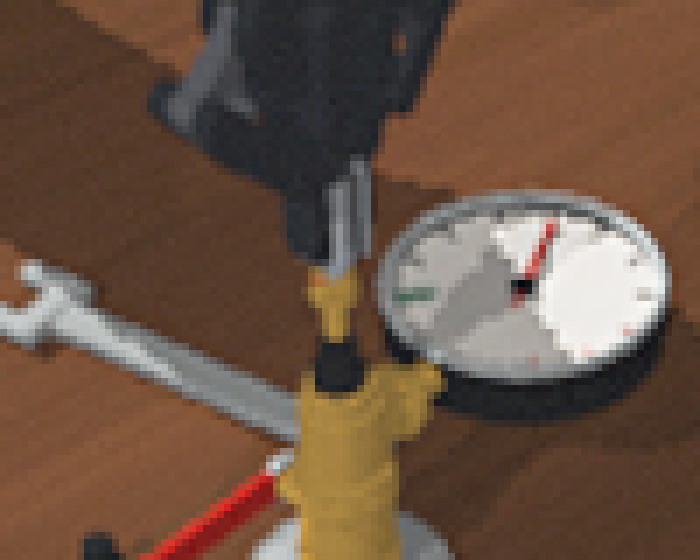

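```bash
python3 -m crank '[{"xyz":[0,0,-0.0005],"turn":[0,0,0],"gripper":1},{"xyz":[0,0,-0.0005],"turn":[0,0,0],"gripper":1}]'
python3 -m crank '[{"xyz":[0,0,-0.0005],"turn":[0,0,0],"gripper":1},{"xyz":[0,0,-0.0005],"turn":[0,0,0],"gripper":1}]'
python3 -m crank '[{"xyz":[0,0,-0.0005],"turn":[0,0,0],"gripper":1},{"xyz":[0,0,-0.0005],"turn":[0,0,0],"gripper":1}]'
```

```text
time_s: 13.65
ee_pos: [505.7, -65.2, 146.5]
tool_rot: [-0.064, 0.704, 0.064, 0.704]
ft_force: [-1.1, -0.5, 4.1]
opening: 0.0
time_s: 13.85
ee_pos: [505.7, -65.1, 146.0]
tool_rot: [-0.064, 0.704, 0.065, 0.704]
ft_force: [0.2, 0.3, 4.8]
opening: 0.0
time_s: 14.05
ee_pos: [505.7, -65.2, 145.4]
tool_rot: [-0.064, 0.704, 0.064, 0.704]
ft_force: [0.5, -0.1, 4.4]
opening: -0.004
```

```bash
python3 -m crank '[{"xyz":[0,0,-0.0003],"turn":[0,0,0],"gripper":1},{"xyz":[0,0,-0.0005],"turn":[0,0,0],"gripper":1},{"xyz":[0,0,-0.0005],"turn":[0,0,0],"gripper":1},{"xyz":[0,0,-0.0005],"turn":[0,0,0],"gripper":1}]'
python3 - <<'E'
from cell import *
import cv2
for i in range(3):
  im=cv2.cvtColor(get_image("scene"),cv2.COLOR_RGB2BGR)
  o=get_obs();print(o['time_s'],o['ee_pos'],o['ft_force'])
cv2.imwrite("pics/d_sz.png",cv2.resize(im[170:250,190:290],None,fx=7,fy=7,interpolation=cv2.INTER_NEAREST))
E
```

```text
time_s: 14.45
ee_pos: [505.9, -65.1, 145.2]
tool_rot: [-0.065, 0.704, 0.064, 0.704]
ft_force: [-0.1, -0.3, 6.8]
opening: 0.002
14.5 [505.94151414 -65.10532197 145.22295751] [-1.12496564 -0.33354837  7.1762037 ]
14.55 [505.94715729 -65.10001111 145.25596491] [-0.68939859  0.46448926  6.57883661]
14.6 [505.93715258 -65.11219034 145.24232655] [-0.61993909 -1.15572342  7.76984389]
```

View pics/d_sz.png

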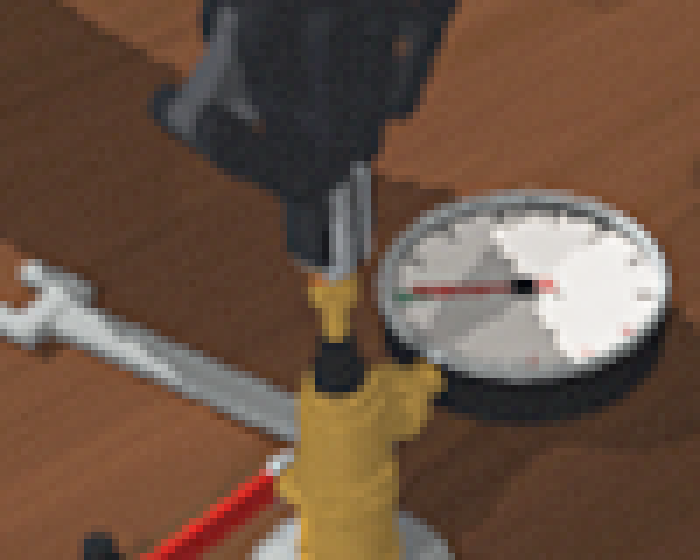

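```bash
python3 -m crank '[{"xyz":[0,0,0.0001],"turn":[0,0,0],"gripper":1},{"xyz":[0,0,0.0001],"turn":[0,0,0],"gripper":1},{"xyz":[0,0,0.0001],"turn":[0,0,0],"gripper":1},{"xyz":[0,0,0.0001],"turn":[0,0,0],"gripper":1},{"xyz":[0,0,0.0001],"turn":[0,0,0],"gripper":1},{"xyz":[0,0,0.0001],"turn":[0,0,0],"gripper":1},{"xyz":[0,0,0.0001],"turn":[0,0,0],"gripper":1},{"xyz":[0,0,0.0001],"turn":[0,0,0],"gripper":1}]'
python3 - <<'E'
from cell import *
import cv2
o=get_obs();print(o['time_s'],o['ee_pos'],o['ft_force'])
im=cv2.cvtColor(get_image("scene"),cv2.COLOR_RGB2BGR)
cv2.imwrite("pics/e_sz.png",cv2.resize(im[170:250,190:290],None,fx=7,fy=7,interpolation=cv2.INTER_NEAREST))
im=cv2.cvtColor(get_image("wrist"),cv2.COLOR_RGB2BGR)
cv2.imwrite("pics/e_wz.png",cv2.resize(im[150:300,200:460],None,fx=3,fy=3,interpolation=cv2.INTER_NEAREST))
E
```

```text
time_s: 15.4
ee_pos: [505.9, -65.1, 145.3]
tool_rot: [-0.064, 0.704, 0.064, 0.704]
ft_force: [-0.4, -0.1, 5.9]
opening: 0.001
15.4 [505.87523167 -65.10693424 145.26625193] [-0.39601313 -0.09752118  5.87004588]
```

View pics/e_sz.png

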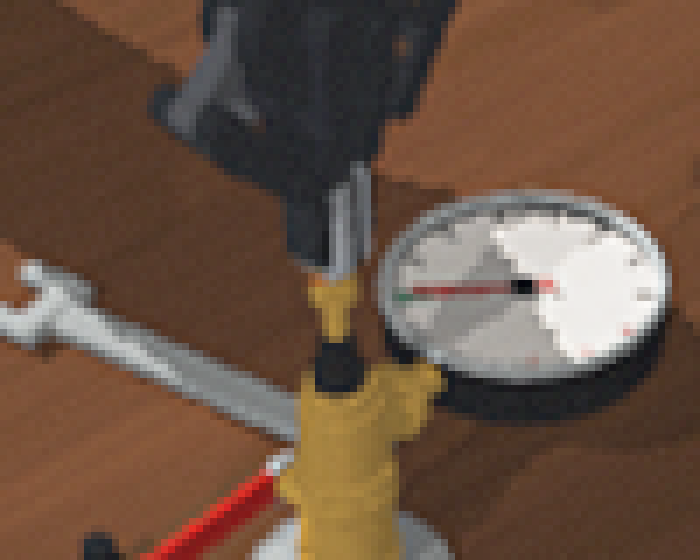

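View pics/e_wz.png

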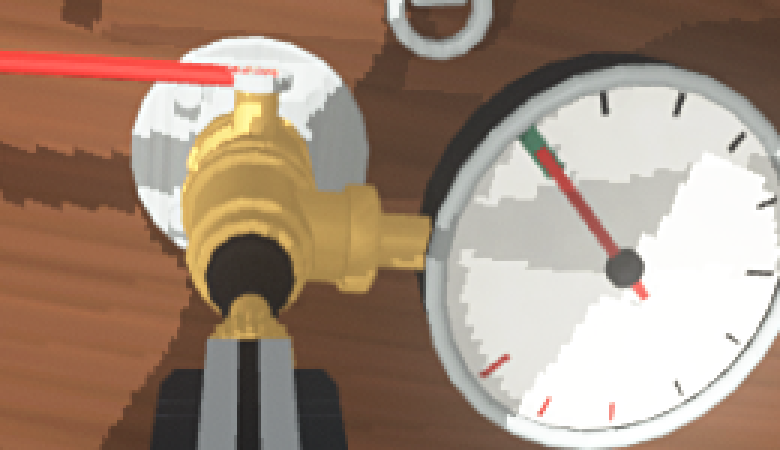

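```bash
python3 -m crank '[{"xyz":[0,0,0.003],"turn":[0,0,0],"gripper":1},{"xyz":[0,0,0.008],"turn":[0,0,0],"gripper":1},{"xyz":[0,0,0.03],"turn":[0,0,0],"gripper":1},{"xyz":[0,0,0.06],"turn":[0,0,0],"gripper":1},{"xyz":[0,0,0.08],"turn":[0,0,0],"gripper":1},{"xyz":[0,0,0.08],"turn":[0,0,0],"gripper":1},{"xyz":[0,0,0.08],"turn":[0,0,0],"gripper":1},{"xyz":[0,0,0.08],"turn":[0,0,0],"gripper":1}]'
python3 - <<'E'
from cell import *
import cv2
for n in("wrist","scene"):
  im=cv2.cvtColor(get_image(n),cv2.COLOR_RGB2BGR)
  cv2.imwrite(f"pics/f_{n}.png",im)
E
```

```text
time_s: 16.3
ee_pos: [504.7, -65.6, 223.8]
tool_rot: [-0.064, 0.705, 0.064, 0.703]
ft_force: [-0.3, 0.4, -0.1]
opening: -0.001
```

View pics/f_wrist.png

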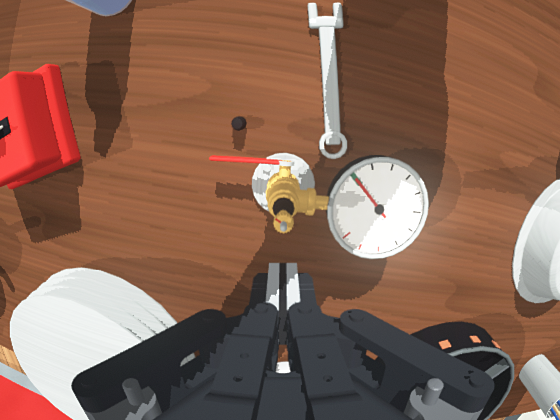

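View pics/f_scene.png

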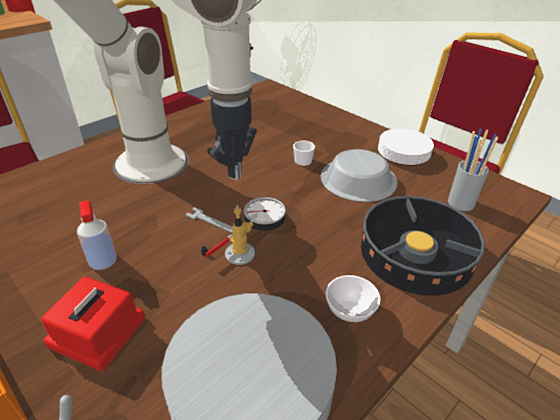

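The needle lies on the green mark (wrist picture about (355,177)), the valve stands straight, the pin is free and nothing else has moved.

```bash
python3 -c "
from cell import *
print(finish_job())"
```

```text
the job is handed in; nothing more can be done
None
```

The test air is out, and I handed the job in at about 16.4 s of the 72 s allowed.

- **Lock nut:** I unscrewed it about 4.06 rad counter-clockwise in one grip. The red dab stayed in step with the fingers all the way, so it did not visibly slip. I did not feel a clear stop. With the unknown start of 0 to 0.3 rad, the nut should stand near 4.1 to 4.2 rad, past the 3.5 needed.
- **Valve stem:** the sideways force readings I took stayed below about 2.7 N, roughly 1 mm or 0.03 rad of lean.
- **Pin:** with the fingers shut I felt for it in small steps and met the spring at about z = 148 mm. I pressed it to about z = 145.2 mm. The highest vertical force I read was about 7.8 N, against the 12 N limit.
- **Gauge:** I held the pin down until the needle lay on the green mark, then let go and rose 80 mm clear.

**Last checks:** the final pictures show the needle on the green mark, the valve upright and the other things where they were. The force on the tool was about zero. The position estimates agreed to about 1 to 2 mm; the last wrist picture of the nut was about 1 mm off the position worked out from the grip.

**One oddity:** while lining up before the grip, the last joint ran onto its range limit. It read -2.5725 against the listed -2.57, so I backed off at once. No fault was reported.

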